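Park the stoppered flask in its anti-tip bracket

ROBOT

A 7-joint arm with a two-finger parallel gripper is mounted at the origin on the work surface. World frame = base frame: x ahead of the robot, y to its left, z up, the work surface at z = 0. Lengths are in m, angles in rad, forces in N, time in s.
With the tool pointing down it reaches from about 0.4 to 0.85 m from the base axis. Payload 10.4 kg.
Tool frame: the origin (TCP) lies between the finger pads; the fingertips stand 8 mm ahead of it and the grasp point (between the pads) lies 11 mm behind it; z points along the fingers, x is the direction in which the jaws open and shut, and the axes are right-handed (so a half turn about z gives the same grasp; the last joint's range is limited). The gripper opens to 87 mm and grips with 3 to 60 N. Pads are 19 mm wide; open, the fingers measure 117 mm over their backs; the gripper's body (75 mm by 190 mm) begins 51 mm behind the grasp point.
Start: joints at [1.32, 0.332, -0.065, 1.46, 0.022, 1.35, -0.088], TCP at [0.141, -0.609, 0.231] pointing down, gripper open.
Joint ranges: [-2.6, 2.6], [-0.5, 2.12], [-1.47, 1.34], [0.16, 2.42], [-1.27, 4.41], [0.06, 2.06], [-2.6, 2.6]. Speed limits (rad/s): [2.22, 2.22, 2.79, 2.79, 3.14, 3.14, 3.14].

INTERFACE

Orientations are given as a unit quaternion [x, y, z, w].
In Python, from bench import r, viewer gives the robot as it stands.
- The arm moves only by the tool apply_moves, never from a script. Its argument "increments" is a list of rows, each an object with "grip": the closure in counts, from 0 (fully open) to 255 (shut); "xyz": the shift along the tool's x, y, z in mm, a list of three; "rotation": the turn, a rotation vector about the tool's x, y, z in degrees, a list of three. A call has 1 to 5 rows; each row is the pose to reach, as a shift and turn from the pose measured when the call began, along the tool's axes at that moment; what a row does not reach only later rows make up. A row lasts 1/8 s, in which the tool goes at most 62.5 mm and 10.7 degrees, less where a joint would pass 70% of its speed; a pose out of reach is approached as far as the arm can. A call with a gripper value outside its range is refused whole. The fingers move at their own pace and stop on an object; "squeeze" is the grip in N (left out, the last holds). Time passes only in rows, so rows that repeat a pose let the fingers close. It gives the time, the measured TCP pose, the force and the opening at its end, in the units of the state.
- r.read_state(): the state, without advancing time (a new reading comes with each control period).
- viewer.camera(name): name is "scene" or "top"; returns a dict with "img" (420x560x3 uint8, blue, green, red), "range_z" (420x560 float32, m along the optical axis (not along the pixel's ray), 0 where there is no reading), "vertical_fov" (degrees; the focal length in pixels is half the picture's height over the tangent of half this angle, whatever the lens; pixels are square), "cx", "cy" (the principal point, pixels), "rvec" (rotation vector, rad) and "tvec" (3), from world to camera coordinates, as OpenCV has them. Camera axes: x right, y down, z forward; pixel columns grow to the right and rows downward; lengths in m; the calibration is good to about 2 mm. A picture is of the moment at which its call begins.
- r.close_job(): hands the job in, once; it reports no verdict.
The state is a dict: "time": time; "joint_positions": joint angles; "joint_vel": joint speeds; "joint_torque": joint torques, N m; "ee_pos": TCP position; "eef_rot": TCP orientation; "ft_force": force on the tool from outside, world axes, zero at the start; "torque": the same for the moment, N m; "width": finger opening in m.
Only numpy, scipy, OpenCV 4.12 (cv2) and the standard library are available. Lean on these libraries where they do the work, as an engineer would, in place of code of your own. Each camera call takes 0.05 s, during which the arm holds its last target.

TASK

On the lab bench stand two steel anti-tip brackets; one already holds a stoppered conical flask. Slide the other stoppered conical flask, kept upright, into the empty bracket: its neck goes in at the open end of the slot in the bracket's top plate, all the way until the neck is at the slot's closed end, and it is left standing on the bench there. Leave the flask that is already parked where it is.

Things in the scene. Friction and masses are not known exactly. Their poses are not given: they have to be found in the camera images.
- flask_mid (a point): Loose stoppered conical flask to park: white plastic, 178 mm high, about 0.2 kg, round. Base 80 mm wide, cone narrowing to a 26 mm neck at 100 mm height (32 mm bead at 140 to 148); fixed black stopper 34 mm wide from 148 to 178 mm, good to grasp, its centre 74 mm above this point. The point: on the axis, 89 mm above the underside; z up. Bystanders in its row have no stopper, up to 105 mm high.
- bracket_home (a point): Empty steel bracket, fixed: two cheeks (128 mm apart, no floor) carry a plate 140 mm wide, 112 to 118 mm above the bench, with a 50 mm wide slot open towards the robot. The point: on the bench, where the flask's axis stands when parked. x runs along the slot to its closed end, z up. Front edge of plate and cheeks x = -55 mm, slot end +16, rear edge +50. The lane 120 mm ahead of it is clear.
- parked_mid (a point): An equal flask already parked in the other, equal bracket; leave it alone. The point is on its axis, 89 mm above its underside.
Mind the look-alikes: they are no part of the job. Leave any brown look-alike of the part that bears bracket_home alone. What is shaped like the part that bears flask_mid but pink is not meant.

How it is judged:
At the end, for the whole second after the job is handed in: The flask stands upright (within 0.1 rad) and at rest on the bench inside the empty bracket, its axis within 20 mm of the bracket's home point, and the parked flask is within 25 mm of where it was (horizontal distance between flask_mid and bracket_home below 0.02 m and height (world z) of flask_mid between 0.083 and 0.095 m and angle between flask_mid's own z axis and vertical below 0.1 rad and linear speed of flask below 0.02 m/s and distance of parked_mid from where it was at the start of the episode below 0.025 m); the robot touches nothing.
It fails at once if the flask is tipped by more than 0.6 rad (angle between flask_mid's own z axis and vertical above 0.6 rad).
It fails at once if the parked flask is moved by more than 25 mm (distance of parked_mid from where it was at the start of the episode above 0.025 m).
It also fails if it takes over 42 s, if anything falls off the work surface, if the arm or the gripper's body presses on something with over 40 N, if the wrist force passes 120 N, or if a joint passes its speed limit or range.

## Working session

There is one attempt and no reset: what is moved stays moved. The work goes in short steps, Python scripts to look and compute and a tool call to move; the robot and the scene stay as the last step left them, time stands still between calls to the robot, and variables do not carry over. Pictures are saved under pics/ and viewed, and the job is handed in when it is done.

Besides the shell and the picture viewer there is one more tool, called after "Call:" as name(argument=value, ...) on one line, values as JSON. apply_moves: Moves the arm, as the interface text tells. Its arguments: {"type":"object","properties":{"increments":{"type":"array","items":{"type":"object","properties":{"grip":{"type":"number"},"xyz":{"type":"array","items":{"type":"number"}},"rotation":{"type":"array","items":{"type":"number"}}}}},"squeeze":{"type":"number"}},"required":["increments"]}

```bash
mkdir -p pics; cat > h.py <<'E'
import numpy as np, cv2
from bench import r, viewer
from scipy.spatial.transform import Rotation as R
def cam(n):
    c=viewer.camera(n); c['f']=210/np.tan(np.radians(c['vertical_fov'])/2)
    c['R']=cv2.Rodrigues(np.array(c['rvec'],float))[0]; c['t']=np.array(c['tvec'],float).ravel(); return c
def cloud(c):
    z=c['range_z']; v,u=np.mgrid[:z.shape[0],:z.shape[1]]
    P=np.stack([(u-c['cx'])/c['f']*z,(v-c['cy'])/c['f']*z,z],-1)
    return (P-c['t'])@c['R']
def plane(c,u,v,h):
    d=np.array([(u-c['cx'])/c['f'],(v-c['cy'])/c['f'],1])@c['R']; o=-c['R'].T@c['t']
    return o+d*(h-o[2])/d[2]
E
python3 - <<'E'
from h import *
for n in('scene','top'):
    c=cam(n); cv2.imwrite(f'pics/{n}0.png',c['img']); print(n,c['f'],c['cx'],c['cy'],-c['R'].T@c['t'],[k for k in c])
print(r.read_state())
E
```

```text
scene 439.5773031188612 287.18406235603027 214.12513525527808 [1.25159312 0.40981553 0.69343939] ['img', 'range_z', 'vertical_fov', 'cx', 'cy', 'rvec', 'tvec', 'f', 'R', 't']
top 503.5878647769352 279.07859691320044 210.67317261346966 [ 0.37045996 -0.06809351  1.3088211 ] ['img', 'range_z', 'vertical_fov', 'cx', 'cy', 'rvec', 'tvec', 'f', 'R', 't']
{'time': 0.1, 'joint_positions': array([ 1.32038712,  0.33280343, -0.06470367,  1.46082043,  0.0216136 ,
        1.34988369, -0.08846283]), 'joint_vel': array([-9.30010965e-04, -2.93579366e-03,  6.31703168e-05, -1.45627617e-03,
        5.89734727e-04, -3.03655513e-04, -1.26810049e-03]), 'joint_torque': array([ 2.60943489e-03, -6.24546146e+01,  2.54195760e-02, -3.90715456e+01,
       -6.13835966e-02,  3.65983509e-02, -1.83281264e-05]), 'ee_pos': array([ 0.14107746, -0.60854654,  0.22985439]), 'eef_rot': array([ 7.82912474e-01, -6.22131568e-01, -4.96760159e-04, -3.53134188e-04]), 'ft_force': array([0.57577423, 0.32283629, 0.60389702]), 'torque': array([-0.02450608, -0.02391651, -0.05025804]), 'width': 0.08713442712048174}
```

View pics/scene0.png

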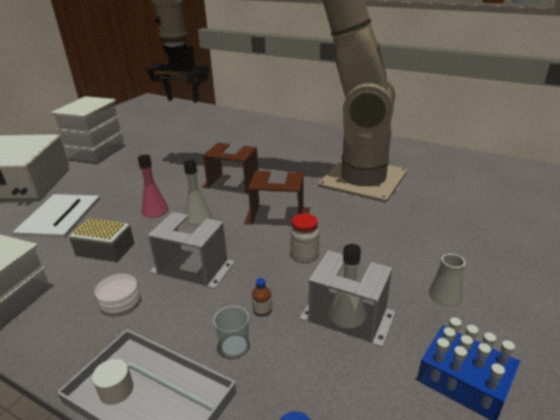

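View pics/top0.png

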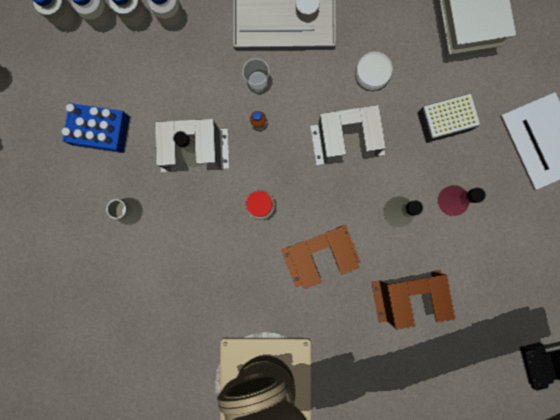

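The top view shows the loose flask's stopper at about (415,208), the pink look-alike at (476,195), the empty bracket at (350,133) with its slot opening down, and the parked flask at (181,139). I'll measure next.

```bash
cat > meas.py <<'E'
from h import *
def stopper(c,P,x0,x1,y0,y1,zmin=.152,zmax=.19):
    g=c['img'].max(2)
    m=(P[...,2]>zmin)&(P[...,2]<zmax)&(P[...,0]>x0)&(P[...,0]<x1)&(P[...,1]>y0)&(P[...,1]<y1)&(c['range_z']>0)&(g<80)
    return m
E
python3 - <<'E'
from meas import *
c=cam('top');P=cloud(c)
for u,v in((415,208),(476,195),(181,139)):
    Q=P[v-14:v+15,u-14:u+15]; im=c['img'][v-14:v+15,u-14:u+15].max(2)
    m=(Q[...,2]>.165)&(Q[...,2]<.2)
    q=Q[m]; print((u,v),len(q),q[:,:2].min(0),q[:,:2].max(0),np.median(q,0), plane(c,u,v,.178))
    m=(im<45).astype(np.uint8); (x,y),rad=cv2.minEnclosingCircle(cv2.findContours(m,0,2)[0][0]); print(x+u-14,y+v-14,rad)
# bracket plate
for (a,b,cc,d) in((300,400,95,175),(150,235,110,180)):
    Q=P[cc:d,a:b]; m=((Q[...,2]>.105)&(Q[...,2]<.125)).astype(np.uint8)
    q=Q[m>0]; rect=cv2.minAreaRect((q[:,:2]*1000).astype(np.float32)); print(rect,np.median(q[:,2]))
    cv2.imwrite(f'pics/m{a}.png',cv2.resize(m*255,None,fx=5,fy=5,interpolation=0))
s=cam('scene');cv2.imwrite('pics/sc_crop.png',cv2.resize(s['img'][130:290,120:260],None,fx=4,fy=3.7))
cv2.imwrite('pics/top_crop.png',cv2.resize(c['img'][90:230,300:500],None,fx=4,fy=4))
E
```

```text
(415, 208) 190 [ 0.42190715 -0.36172593] [ 0.45368415 -0.32839261] [ 0.43769762 -0.34412519  0.17735023] [ 0.43547147 -0.34408368  0.178     ]
413.1814155578613 207.40265464782715 8.527017593383789
(476, 195) 205 [ 0.44907464 -0.50068341] [ 0.48240159 -0.46741749] [ 0.46604453 -0.48310847  0.17753263] [ 0.46410623 -0.4797956   0.178     ]
475.0 194.5 9.34087085723877
(181, 139) 185 [0.58129886 0.16813806] [0.61380198 0.19960476] [0.59664886 0.18321591 0.17744407] [0.59452596 0.18297811 0.178     ]
181.69999980926514 139.5 8.095778465270996
((624.3621826171875, -214.42471313476562), (106.18179321289062, 140.38560485839844), 8.1096773147583) 0.11754518046866011
((600.5675048828125, 187.02877807617188), (106.05966186523438, 141.13160705566406), 2.4043068885803223) 0.11746576922177199
```

View pics/m300.png

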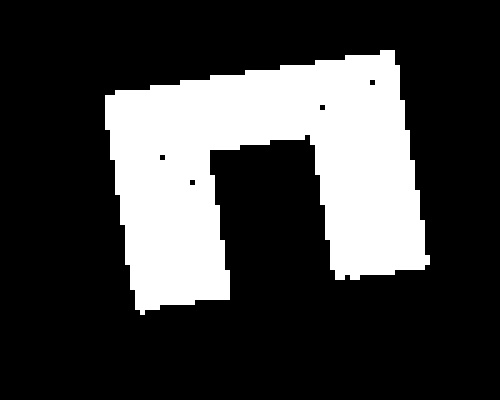

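View pics/top_crop.png

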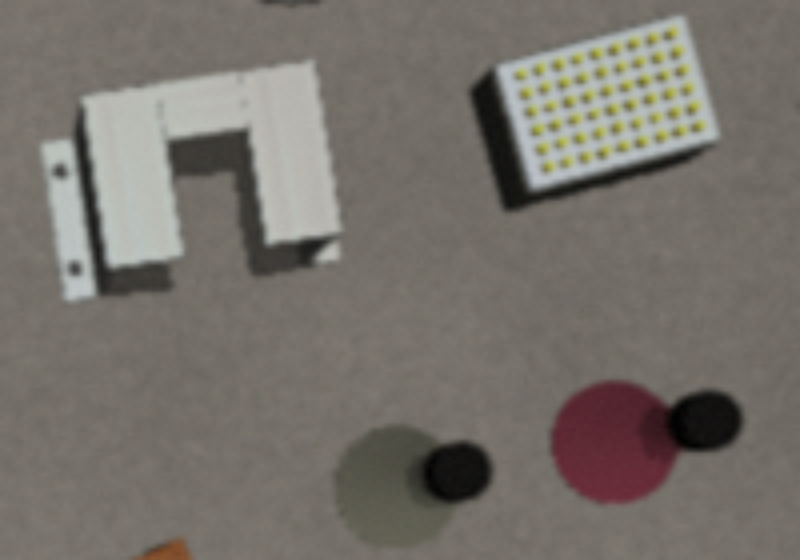

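Bracket: yaw ≈ +8.1°, home ≈ (0.627, -0.214). Flask axis ≈ (0.438, -0.345). Next I'll compute the approach shifts.

```bash
cat > go.py <<'E'
import sys
from h import *
s=r.read_state(); M=R.from_quat(s['eef_rot']).as_matrix()
def sh(t): return np.round(M.T@(np.array(t)-s['ee_pos'])*1000,1)
if __name__=='__main__':
    print('t',s['time'],s['ee_pos'],'w',s['width'],'F',s['ft_force'],'j',np.round(s['joint_positions'],2)); print(M.round(3))
    a=list(map(float,sys.argv[1:]))
    for i in range(0,len(a),3): print(a[i:i+3],sh(a[i:i+3]))
E
python3 go.py .438 -.345 .235  .438 -.345 .155
```

```text
t 0.2 [ 0.14108489 -0.60865972  0.23010449] w 0.08693151530615618 F [ 0.1063284   0.09377936 -0.49928938] j [ 1.32  0.33 -0.06  1.46  0.02  1.35 -0.09]
[[ 0.226 -0.974 -0.   ]
 [-0.974 -0.226  0.001]
 [-0.001  0.    -1.   ]]
[0.438, -0.345, 0.235] [-189.8 -348.8   -4.8]
[0.438, -0.345, 0.155] [-189.7 -348.8   75.2]
```

Call:
apply_moves(increments=[{"xyz": [-26,-48,-5],"grip": 0},{"xyz": [-54,-100,-5],"grip": 0},{"xyz": [-82,-150,-5],"grip": 0},{"xyz": [-109,-200,-5],"grip": 0},{"xyz": [-136,-250,-5],"grip": 0}])

```text
$.increments[0]: bad value
```

Call:
apply_moves(increments=[{"xyz": [-26,-48,-5],"rotation": [0,0,0],"grip": 0},{"xyz": [-54,-100,-5],"rotation": [0,0,0],"grip": 0},{"xyz": [-82,-150,-5],"rotation": [0,0,0],"grip": 0},{"xyz": [-109,-200,-5],"rotation": [0,0,0],"grip": 0},{"xyz": [-136,-250,-5],"rotation": [0,0,0],"grip": 0}])

```text
time: 0.82
ee_pos: [0.3551, -0.4183, 0.2352]
eef_rot: [0.783, -0.622, -0.0, -0.0]
ft_force: [-0.0, -1.9, -0.7]
width: 0.0869
```

```bash
python3 go.py .438 -.345 .235  .438 -.345 .155
```

```text
t 0.825 [ 0.35505271 -0.41827404  0.23522064] w 0.08691368630641377 F [-0.03213625 -1.87240482 -0.66008482] j [ 1.    0.18 -0.25  1.65  0.04  1.32 -0.59]
[[ 0.226 -0.974 -0.   ]
 [-0.974 -0.226  0.001]
 [-0.001  0.    -1.   ]]
[0.438, -0.345, 0.235] [-52.7 -97.4   0.2]
[0.438, -0.345, 0.155] [-52.6 -97.4  80.2]
```

Call:
apply_moves(increments=[{"xyz": [-27,-50,0],"rotation": [0,0,0],"grip": 0},{"xyz": [-53,-97,0],"rotation": [0,0,0],"grip": 0},{"xyz": [-53,-97,0],"rotation": [0,0,0],"grip": 0},{"xyz": [-53,-97,0],"rotation": [0,0,0],"grip": 0}])

```text
time: 1.32
ee_pos: [0.437, -0.3452, 0.235]
eef_rot: [0.783, -0.622, -0.0, 0.0]
ft_force: [0.2, -0.6, 0.3]
width: 0.087
```

```bash
python3 go.py .438 -.345 .155; python3 - <<'E'
from h import *
c=cam('scene'); cv2.imwrite('pics/s2.png',c['img'])
E
```

```text
t 1.325 [ 0.43702654 -0.34523697  0.23503446] w 0.08695016329986711 F [ 0.17234841 -0.62627088  0.31092357] j [ 0.87  0.2  -0.32  1.62  0.07  1.33 -0.81]
[[ 0.226 -0.974 -0.001]
 [-0.974 -0.226  0.   ]
 [-0.001  0.001 -1.   ]]
[0.438, -0.345, 0.155] [ 0.  -1.1 80. ]
```

View pics/s2.png

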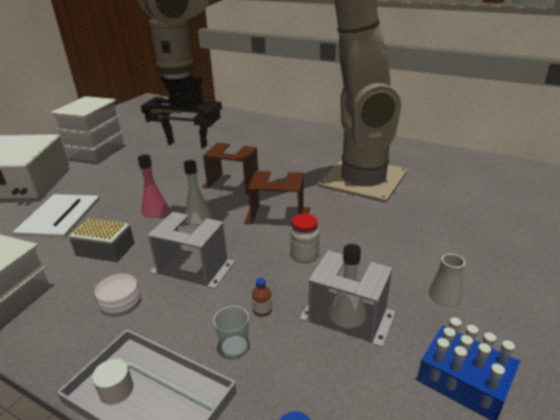

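The open fingers, at (168,130) and (204,135), straddle the line above the white flask's stopper at (191,168). I'll descend and grip.

Call:
apply_moves(increments=[{"xyz": [0,-1,30],"rotation": [0,0,0],"grip": 0},{"xyz": [0,-1,55],"rotation": [0,0,0],"grip": 0},{"xyz": [0,-1,72],"rotation": [0,0,0],"grip": 0},{"xyz": [0,-1,80],"rotation": [0,0,0],"grip": 0},{"xyz": [0,-1,80],"rotation": [0,0,0],"grip": 0}])

```text
time: 2.0
ee_pos: [0.4373, -0.3459, 0.1551]
eef_rot: [0.782, -0.623, -0.001, 0.0]
ft_force: [0.0, 0.4, -0.0]
width: 0.0872
```

Call:
apply_moves(increments=[{"xyz": [0,0,0],"rotation": [0,0,0],"grip": 110},{"xyz": [0,0,0],"rotation": [0,0,0],"grip": 140},{"xyz": [0,0,0],"rotation": [0,0,0],"grip": 255},{"xyz": [0,0,0],"rotation": [0,0,0],"grip": 255},{"xyz": [0,0,0],"rotation": [0,0,0],"grip": 255}], squeeze=20)

```text
time: 2.62
ee_pos: [0.4373, -0.3459, 0.1551]
eef_rot: [0.782, -0.623, -0.0, 0.0]
ft_force: [0.0, 0.7, -0.2]
width: 0.0449
```

```bash
python3 go.py .438 -.345 .161; python3 - <<'E'
from h import *
c=cam('scene'); cv2.imwrite('pics/s3.png',cv2.resize(c['img'][90:290,100:300],None,fx=3,fy=3))
E
```

```text
t 2.625 [ 0.43729302 -0.34589174  0.15514676] w 0.04486004166867422 F [ 0.04480508  0.73107653 -0.19088373] j [ 0.87  0.26 -0.32  1.72  0.09  1.17 -0.83]
[[ 0.224 -0.975 -0.001]
 [-0.975 -0.224  0.   ]
 [-0.001  0.001 -1.   ]]
[0.438, -0.345, 0.161] [-0.7 -0.9 -5.9]
```

View pics/s3.png

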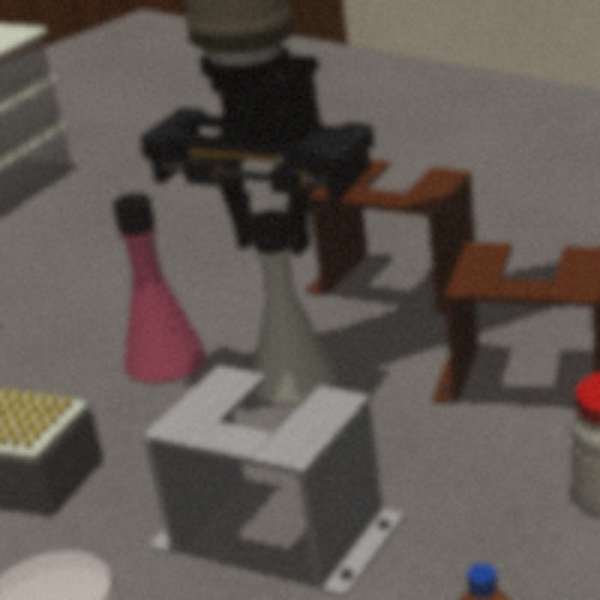

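The fingers, at (245,225) and (300,230) in the crop, are closing around the stopper at (272,230). The opening is still 45 mm, so I'll let them finish.

Call:
apply_moves(increments=[{"xyz": [0,0,0],"rotation": [0,0,0],"grip": 255},{"xyz": [0,0,0],"rotation": [0,0,0],"grip": 255},{"xyz": [0,0,0],"rotation": [0,0,0],"grip": 255},{"xyz": [0,0,0],"rotation": [0,0,0],"grip": 255}], squeeze=25)

```text
time: 3.18
ee_pos: [0.4373, -0.3459, 0.1551]
eef_rot: [0.782, -0.623, -0.001, 0.0]
ft_force: [-0.2, -0.5, 0.4]
width: 0.0332
```

Call:
apply_moves(increments=[{"xyz": [0,0,-3],"rotation": [0,0,0],"grip": 255},{"xyz": [0,0,-6],"rotation": [0,0,0],"grip": 255},{"xyz": [0,0,-6],"rotation": [0,0,0],"grip": 255}])

```text
time: 3.55
ee_pos: [0.4374, -0.3459, 0.1614]
eef_rot: [0.782, -0.623, -0.0, 0.0]
ft_force: [-0.6, 0.7, -1.5]
width: 0.0333
```

```bash
python3 go.py .508 -.231 .161
```

```text
t 3.55 [ 0.43739156 -0.3459479   0.16139059] w 0.03325238786671214 F [-0.59804688  0.66740548 -1.53026587] j [ 0.87  0.25 -0.32  1.72  0.09  1.18 -0.83]
[[ 0.224 -0.975 -0.001]
 [-0.975 -0.224  0.   ]
 [-0.     0.001 -1.   ]]
[0.508, -0.231, 0.161] [-96.2 -94.5   0.3]
```

Call:
apply_moves(increments=[{"xyz": [-15,-15,0],"rotation": [0,0,0],"grip": 255},{"xyz": [-40,-40,0],"rotation": [0,0,0],"grip": 255},{"xyz": [-65,-64,0],"rotation": [0,0,0],"grip": 255},{"xyz": [-87,-85,0],"rotation": [0,0,0],"grip": 255},{"xyz": [-96,-94,0],"rotation": [0,0,0],"grip": 255}])

```text
time: 4.18
ee_pos: [0.5084, -0.2296, 0.1614]
eef_rot: [0.783, -0.622, -0.0, -0.0]
ft_force: [-1.4, 0.0, -1.5]
width: 0.0332
```

```bash
python3 go.py .508 -.231 .161 .57 -.222 .161 .627 -.214 .161; python3 - <<'E'
from h import *
c=cam('scene'); cv2.imwrite('pics/s4.png',cv2.resize(c['img'][90:290,100:300],None,fx=3,fy=3))
c=cam('top'); cv2.imwrite('pics/t4.png',cv2.resize(c['img'][90:230,280:480],None,fx=4,fy=4))
P=cloud(c);Q=P[80:180,300:400]; q=Q[(Q[...,2]>.105)&(Q[...,2]<.125)&(Q[...,0]>.56)]; print(len(q))
E
```

```text
t 4.175 [ 0.50835778 -0.22960092  0.16137371] w 0.03320766884257097 F [-1.37752441  0.00599946 -1.46199436] j [ 0.69  0.26 -0.41  1.71  0.11  1.19 -1.09]
[[ 0.226 -0.974 -0.001]
 [-0.974 -0.226  0.001]
 [-0.001  0.    -1.   ]]
[0.508, -0.231, 0.161] [1.3 0.7 0.4]
[0.57, -0.222, 0.161] [  6.5 -61.8   0.3]
[0.627, -0.214, 0.161] [  11.6 -119.1    0.3]
1384
```

View pics/s4.png

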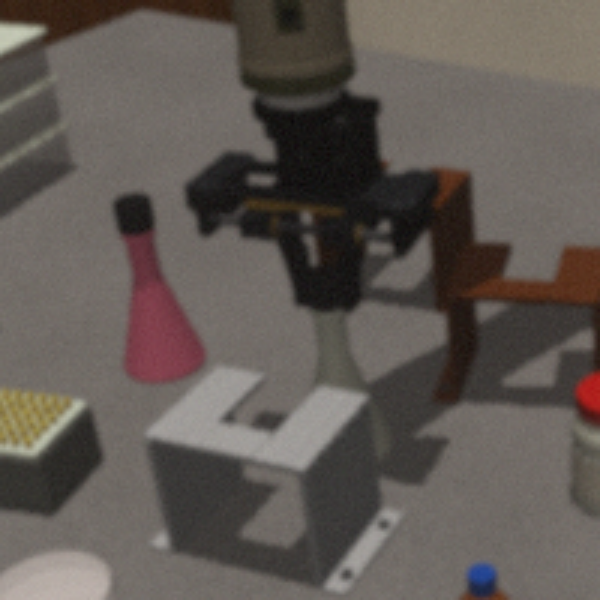

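View pics/t4.png

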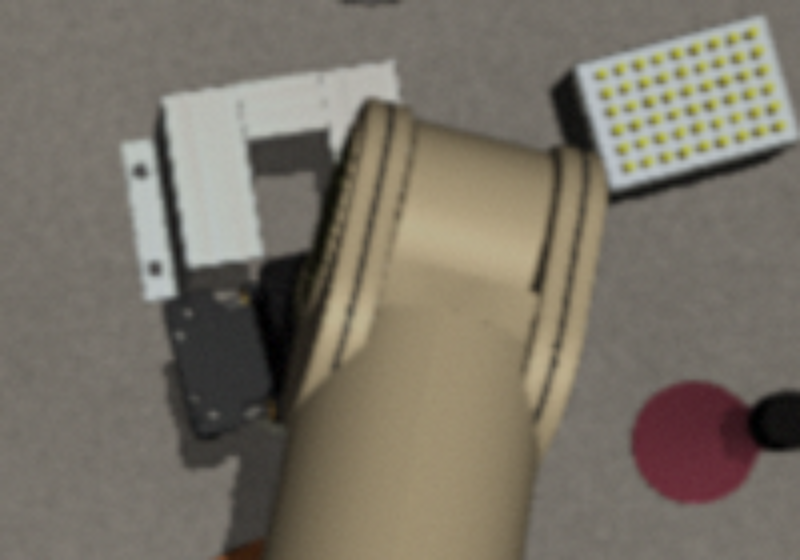

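The flask hangs upright in the gripper, with its neck at (335,340) in the scene crop, behind the slot mouth. The top crop shows the slot free at (290,200). I'll slide it in at a moderate pace while watching the force.

Call:
apply_moves(increments=[{"xyz": [2,-10,0],"rotation": [0,0,0],"grip": 255},{"xyz": [4,-25,0],"rotation": [0,0,0],"grip": 255},{"xyz": [5,-40,0],"rotation": [0,0,0],"grip": 255},{"xyz": [6,-55,0],"rotation": [0,0,0],"grip": 255},{"xyz": [7,-62,0],"rotation": [0,0,0],"grip": 255}])

```text
time: 4.9
ee_pos: [0.5711, -0.2227, 0.161]
eef_rot: [0.783, -0.622, -0.001, -0.0]
ft_force: [-0.6, -0.8, -1.4]
width: 0.0331
```

```bash
python3 go.py .57 -.222 .161 .627 -.214 .161; python3 - <<'E'
from h import *
c=cam('scene'); cv2.imwrite('pics/s5.png',cv2.resize(c['img'][130:290,120:280],None,fx=3.7,fy=3.7))
E
```

```text
t 4.9 [ 0.57113621 -0.22271237  0.16104501] w 0.03306950705273955 F [-0.63940727 -0.7804436  -1.36301947] j [ 0.62  0.38 -0.41  1.57  0.16  1.23 -1.16]
[[ 0.226 -0.974 -0.001]
 [-0.974 -0.226  0.001]
 [-0.001  0.    -1.   ]]
[0.57, -0.222, 0.161] [-1.   0.9  0. ]
[0.627, -0.214, 0.161] [  4.2 -56.4   0. ]
```

View pics/s5.png

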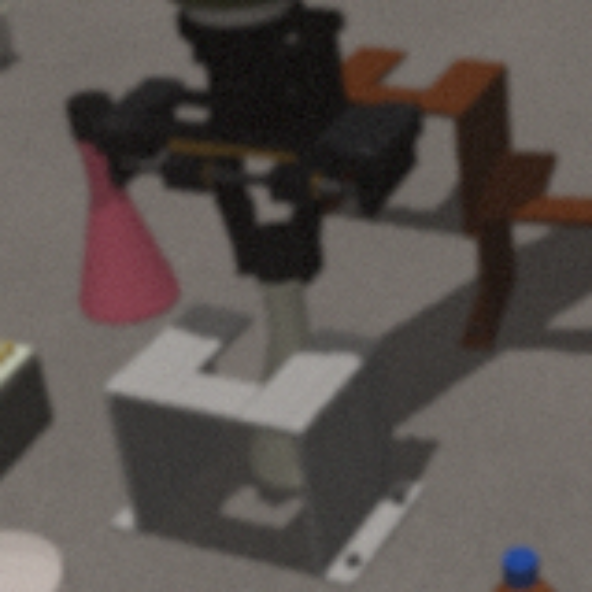

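The neck in the crop, at about (288,345), looks close to the right-hand arm of the plate. I'll check by projecting the model points.

```bash
python3 - <<'E'
from h import *
c=cam('scene'); im=cv2.resize(c['img'][130:290,120:280],None,fx=4,fy=4,interpolation=2)
def pr(p): 
    q=c['R']@np.array(p)+c['t']; return np.array([(c['f']*q[0]/q[2]+c['cx']-120)*4+2,(c['f']*q[1]/q[2]+c['cy']-130)*4+2])
a=np.radians(8.1);B=np.array([.6269,-.214]);Z=np.array([[np.cos(a),-np.sin(a)],[np.sin(a),np.cos(a)]])
L=[(-.055,.07),(-.055,.025),(.016,.025),(.016,-.025),(-.055,-.025),(-.055,-.07),(.05,-.07),(.05,.07)]
pts=np.array([pr([*(B+Z@l),.118]) for l in L])
cv2.polylines(im,[pts.astype(int)],True,(0,0,255),1)
P=cloud(c)
# neck
for h in(.11,.12,.13,.14):
    m=(abs(P[...,2]-h)<.004)&(abs(P[...,0]-.571)<.03)&(abs(P[...,1]+.2227)<.03)
    q=P[m]; print(h,len(q),q.min(0) if len(q) else '',q.max(0) if len(q) else '', np.median((q[:,:2]-B)@Z,0))
axis=np.array([pr([.5715,-.2227,z]) for z in(.005+.11,.18)]); cv2.line(im,*[tuple(map(int,p)) for p in axis],(0,255,0),1)
m=(abs(P[...,2]-.118)<.003)&(P[...,0]>.54)&(P[...,0]<.7)&(P[...,1]>-.31)&(P[...,1]<-.12)
l=(P[m][:,:2]-B)@Z; print(l.min(0),l.max(0)); 
l=l[(l[:,0]>-.04)&(l[:,0]<.0)]; y=np.sort(l[:,1]); i=np.argmax(np.diff(y)); print('slot',y[i],y[i+1],y[0],y[-1])
cv2.imwrite('pics/p5.png',im[:600])
E
```

```text
0.11 41 [ 0.5662781  -0.24747727  0.106083  ] [ 0.59745346 -0.20750477  0.11393334] [-0.04476715  0.00365313]
0.12 47 [ 0.57158702 -0.25129787  0.11629189] [ 0.59852486 -0.19440258  0.1235434 ] [-0.04399564  0.00112283]
0.13 30 [ 0.56649835 -0.22648947  0.12667904] [ 0.58890627 -0.20607762  0.13394861] [-0.0438963   0.00720534]
0.14 29 [ 0.5701306  -0.22820534  0.13614297] [ 0.58783322 -0.2080344   0.14342819] [-0.04393682  0.00698613]
[-0.05401568 -0.06996593] [0.05438847 0.07215315]
slot -0.023336049069425255 0.002562482812375031 -0.06955351329190787 0.07172295669670922
```

View pics/p5.png

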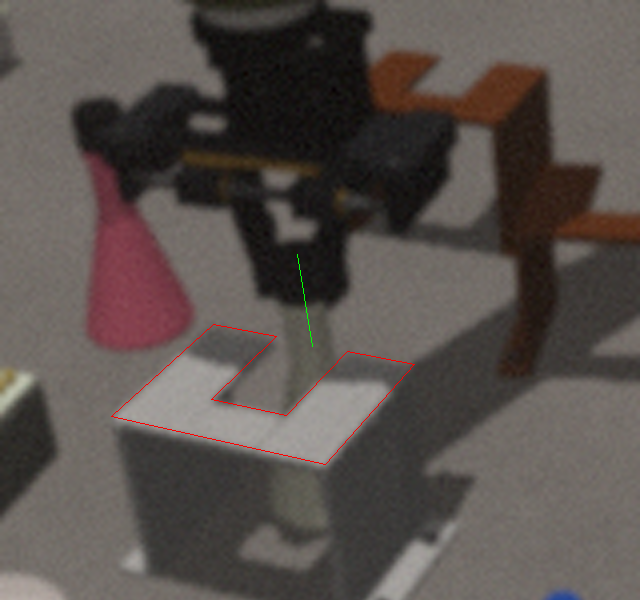

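The overlay puts the neck at (311,335), centred in the slot mouth between (277,337) and (347,352). I'll continue to home.

Call:
apply_moves(increments=[{"xyz": [1,-13,0],"rotation": [0,0,0],"grip": 255},{"xyz": [2,-27,0],"rotation": [0,0,0],"grip": 255},{"xyz": [3,-41,0],"rotation": [0,0,0],"grip": 255},{"xyz": [4,-52,0],"rotation": [0,0,0],"grip": 255},{"xyz": [4,-56,0],"rotation": [0,0,0],"grip": 255}])

```text
time: 5.62
ee_pos: [0.6269, -0.2136, 0.1607]
eef_rot: [0.783, -0.622, -0.001, -0.0]
ft_force: [-0.8, -0.5, -1.8]
width: 0.0334
```

```bash
python3 go.py .627 -.214 .155
```

```text
t 5.625 [ 0.62689293 -0.21364195  0.16073951] w 0.03338359329620816 F [-0.81804782 -0.47850774 -1.82035756] j [ 0.55  0.49 -0.4   1.42  0.19  1.27 -1.21]
[[ 0.227 -0.974 -0.001]
 [-0.974 -0.227  0.001]
 [-0.001  0.001 -1.   ]]
[0.627, -0.214, 0.155] [ 0.4 -0.   5.7]
```

Nothing touched on the way in. Lower it to the bench.

Call:
apply_moves(increments=[{"xyz": [0,0,3],"rotation": [0,0,0],"grip": 255},{"xyz": [0,0,5],"rotation": [0,0,0],"grip": 255},{"xyz": [0,0,6],"rotation": [0,0,0],"grip": 255},{"xyz": [0,0,6],"rotation": [0,0,0],"grip": 255}])

```text
time: 6.12
ee_pos: [0.6268, -0.2138, 0.1552]
eef_rot: [0.783, -0.622, -0.001, -0.0]
ft_force: [-0.3, 0.6, 2.7]
width: 0.0333
```

```bash
python3 go.py .627 -.214 .155;  python3 - <<'E'
from h import *
c=cam('scene'); cv2.imwrite('pics/s6.png',cv2.resize(c['img'][130:290,120:280],None,fx=3.7,fy=3.7))
E
```

```text
t 6.125 [ 0.62679243 -0.21383648  0.15515282] w 0.03328390129901069 F [-0.27205452  0.58287671  2.65681806] j [ 0.55  0.49 -0.4   1.43  0.19  1.26 -1.21]
[[ 0.227 -0.974 -0.001]
 [-0.974 -0.227  0.001]
 [-0.001  0.    -1.   ]]
[0.627, -0.214, 0.155] [ 0.2 -0.2  0.2]
```

View pics/s6.png

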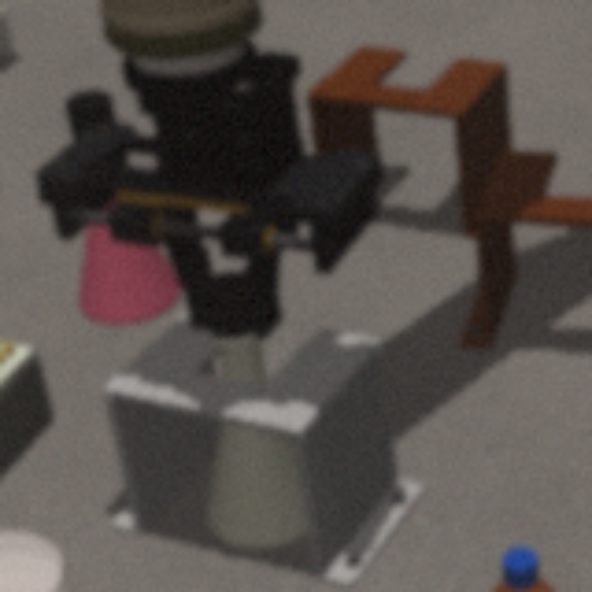

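The neck, at (240,365), is at the slot's closed end. The base at (260,530) is on the bench (Fz +2.7 N). Release and rise.

Call:
apply_moves(increments=[{"xyz": [0,0,0],"rotation": [0,0,0],"grip": 60},{"xyz": [0,0,0],"rotation": [0,0,0],"grip": 0},{"xyz": [0,0,0],"rotation": [0,0,0],"grip": 0},{"xyz": [0,0,0],"rotation": [0,0,0],"grip": 0},{"xyz": [0,0,0],"rotation": [0,0,0],"grip": 0}])

```text
time: 6.8
ee_pos: [0.6269, -0.2138, 0.1551]
eef_rot: [0.783, -0.622, -0.0, -0.0]
ft_force: [0.1, -0.1, 0.8]
width: 0.0751
```

Call:
apply_moves(increments=[{"xyz": [0,0,0],"rotation": [0,0,0],"grip": 0},{"xyz": [0,0,-10],"rotation": [0,0,0],"grip": 0},{"xyz": [0,0,-35],"rotation": [0,0,0],"grip": 0},{"xyz": [0,0,-70],"rotation": [0,0,0],"grip": 0},{"xyz": [0,0,-80],"rotation": [0,0,0],"grip": 0}])

```text
time: 7.42
ee_pos: [0.6279, -0.214, 0.2385]
eef_rot: [0.783, -0.622, 0.002, -0.001]
ft_force: [-0.7, -0.1, 0.5]
width: 0.087
```

Call:
apply_moves(increments=[{"xyz": [10,40,0],"rotation": [0,0,0],"grip": 0},{"xyz": [20,90,0],"rotation": [0,0,0],"grip": 0},{"xyz": [40,140,0],"rotation": [0,0,0],"grip": 0},{"xyz": [60,190,0],"rotation": [0,0,0],"grip": 0},{"xyz": [80,230,0],"rotation": [0,0,0],"grip": 0}])

```text
time: 8.05
ee_pos: [0.42, -0.3451, 0.2378]
eef_rot: [0.783, -0.622, 0.002, -0.001]
ft_force: [-0.1, -0.0, -0.4]
width: 0.0872
```

```bash
python3 go.py .627 -.214 .155;  python3 - <<'E'
from h import *
c=cam('scene'); cv2.imwrite('pics/s7.png',c['img'])
c=cam('top'); cv2.imwrite('pics/t7.png',c['img'])
P=cloud(c)
for x,y in((.627,-.214),(.597,.183)):
    q=P[(P[...,2]>.165)&(P[...,2]<.195)&(abs(P[...,0]-x)<.04)&(abs(P[...,1]-y)<.04)]
    print(len(q), (q.min(0)+q.max(0))/2 if len(q) else '')
E
```

```text
t 8.05 [ 0.41997887 -0.34514924  0.23777261] w 0.0871788711456681 F [-0.05219615 -0.04640323 -0.42734959] j [ 0.9   0.17 -0.32  1.66  0.05  1.32 -0.78]
[[ 0.226 -0.974  0.003]
 [-0.974 -0.226 -0.001]
 [ 0.001 -0.003 -1.   ]]
[0.627, -0.214, 0.155] [ -81.2 -231.    83.4]
185 [ 0.6260909  -0.21264602  0.17407329]
185 [0.59819692 0.1838427  0.17417831]
```

View pics/s7.png

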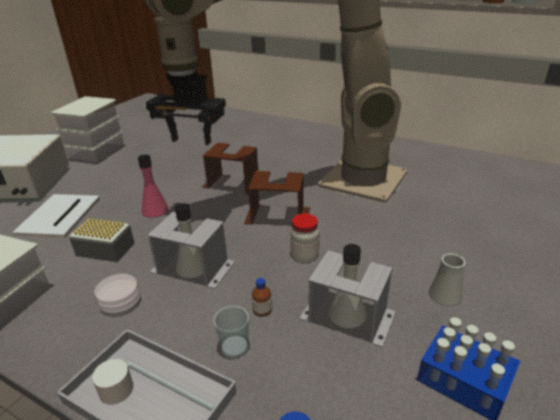

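View pics/t7.png

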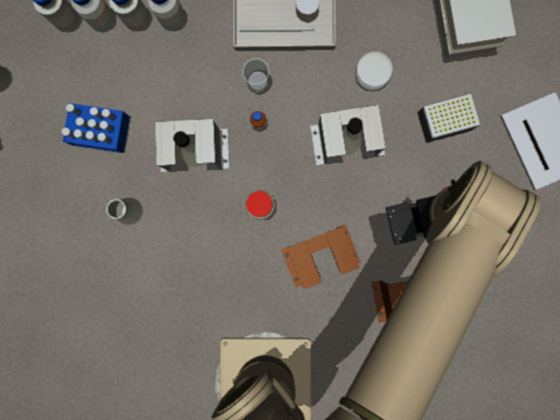

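The flask stands upright in the bracket, with its stopper at (354,126) in the top view and (183,212) in the scene view. The parked flask is unmoved at (181,139). The arm is clear, so I'll hand in.

Call:
apply_moves(increments=[{"xyz": [0,0,0],"rotation": [0,0,0],"grip": 0},{"xyz": [0,0,0],"rotation": [0,0,0],"grip": 0}])

```text
time: 8.4
ee_pos: [0.4181, -0.3477, 0.2376]
eef_rot: [0.781, -0.625, 0.001, 0.0]
ft_force: [-0.0, 0.9, 0.4]
width: 0.0871
```

```bash
python3 -c "
from bench import r
print(r.close_job())"
```

```text
the job is handed in; nothing more can be done
None
```

I gripped the loose white flask by its stopper and lifted it about 6 mm. I slid it along the slot to the bracket's home point, set it on the bench, released it and backed the arm away, handing in at about 8.4 s.

- **Placement:** the last top view puts the flask's axis at about (0.626, -0.213), roughly 2 mm from the estimated home point (0.627, -0.214). It stands upright with the stopper top at its normal height.
- **Parked flask:** it stayed within measurement noise, at (0.598, 0.184) both before and after.
- **Contact:** the forces I read after each move stayed under 3 N, and the arm was clear of everything at the end.
- **Failed or disagreeing checks:** no final check did. The first move call was refused because it left out the rotation field, and nothing moved. Midway, one picture made the neck look close to the slot edge, but an overlay showed it centred.

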